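# Clamp a coat-hook rail for drilling

### The job

The coat-hook rail is to be drilled: slide it home along its whole length against the fence of the drilling board, under the foot of the hold-down clamp's screw. Then turn the clamp's knob clockwise until the foot just touches the wood, give it a quarter turn more and let go. Do not crush the soft wood, and leave the other things on the bench alone.

Things in the scene. Friction and masses are not known exactly. Their poses are not given: they have to be found in the camera images.
- board: Plywood drilling board fixed on the bench, top face level, 18 mm up. Origin on the bench surface; x points towards the fence, away from the robot, z up. Board x -150 to 115, y -160 to 160 mm. The wooden fence runs along y, 20 mm wide, rising 24 mm above the board's top; its near face is the plane x = 29 mm
- clamp: Green hold-down clamp, fixed, with its screw and knob. Origin at bench level on its upright column (20 mm thick, top 131 mm up; heights vary by 1 mm), behind the fence at x = 85, y = -85 mm of the board. Its arm, at most 36 mm wide, 84 to 126 mm up, reaches 85 mm over the fence in -x to a boss carrying the vertical screw; below it the screw's plain 38 mm steel foot turns with it
- rail: The work: pale planed coat-hook rail 58 (x) by 280 (y) by 27 mm thick, about 0.34 kg, pencil crosses on top; origin under its centre, z up. It starts flat and loose on the board, 62 to 85 mm short of the fence, up to 0.15 rad askew. Home against the fence its origin is at x = 0 of the board with the y axes parallel; where it lies along the fence is free within 40 mm
- knob_grip (a point): Centre of the clamp's black six-lobed rubber knob, on the screw axis above the boss (x = 0, y = -85 mm of the board): 50 mm across, 28 mm tall (14 mm above and below this point), about 162 mm above the bench. It sinks with the screw, 3 mm a turn. The rubber gives: the screw lags the held knob by 0.5 rad per Nm
- screw (a joint): Screw angle, rad, clockwise from above positive, 3 mm down a turn. Starts 0 to 0.6, foot 0.2 to 1 turn clear of the rail's height, never the same. Free, it takes 0.04 Nm to turn, near 0 at rest; bearing on the wood the moment climbs, also at rest: by about 0.03 Nm after 0.25 rad, 0.09 after 0.5, 0.17 after 0.9, 0.35 after a quarter turn (30 % either way). Press 20 N at 0.15 turn, 45 at 0.25
- hammer: Bystander: claw hammer with red handle, 300 mm long, lying along its x left of the board; origin on the bench under its middle
- spanner: Bystander: steel adjustable spanner 215 mm long, lying along its x right of the board; origin under its middle
- hoof_pick: Bystander: yellow plastic hoof pick with a bent steel hook, 175 mm long, lying along its x to the left of the board; origin under its middle
- jam_jar: Bystander: empty glass jam jar, 73 mm across, 114 mm tall, standing; origin at the centre of its foot
Things that resemble listed ones, but are neither listed nor needed, are in the scene too. Of the things that look like the clamp, the middle-sized one is meant.

How it is judged (in metres and radians):
On the way, in this order (a step that is already met when the one before it is completed fails the run):
1. the rail lies home along the fence, the screw's foot still clear of it (x of rail in the frame of board above -0.0025 m and angle between the y axis of rail and the y axis of board, either way round below 0.02 rad and contact force between clamp and rail below 0.5 N), for 0.2 s.
2. the foot has come down on the rail (contact force between clamp and rail above 2 N), for 0.05 s.
At the end, for the whole second after the job is handed in: The rail lies against the fence along its length (within 2.5 mm and 0.02 rad), and the clamp's foot bears on it with 25 to 80 N, which is what about 0.17 to 0.33 of a turn past first touch gives; the knob is released and still (x of rail in the frame of board above -0.0025 m and angle between the y axis of rail and the y axis of board, either way round below 0.02 rad and contact force between clamp and rail between 25 and 80 N and velocity of joint screw between -0.05 and 0.05 rad/s).
It fails at once if the wood is crushed: the clamp presses the rail with over 130 N (over 0.4 of a turn past touch) (contact force between clamp and rail above 130 N).
It fails at once if a bystander is moved by more than 15 mm (distance of any of hammer, spanner, hoof_pick, jam_jar from where it was at the start of the episode above 0.015 m).
It also fails if it takes over 72 s, if anything falls off the work surface, if the arm or the gripper's body presses on something with over 40 N, if the wrist force passes 120 N, or if a joint passes its speed limit or range.

### The arm

A 6-joint arm with a two-finger parallel gripper is mounted at the origin on the work surface. World frame = base frame: x ahead of the robot, y to its left, z up, the work surface at z = 0. Lengths are in mm, angles in degrees, forces in N, time in s.
With the tool pointing down it reaches from about 350 to 850 mm from the base axis. Payload 8.1 kg.
Tool frame: the origin (TCP) lies at the very end of the fingers, on their centre line; the grasp point (between the pads) lies 19 mm behind it (r.grip_point_offset is the distance from the TCP to the grasp point, in mm); z points along the fingers, y is the line along which they close (so a half turn about z gives the same grasp; the last joint's range is limited). The gripper opens to 85 mm and grips with 20 to 120 N. Pads are 22 mm wide; open, the fingers measure 114 mm over their backs; the gripper's body (76 mm by 85 mm) begins 54 mm behind the grasp point. The pads swing forward as they close: fully open they stand 13 mm farther back than shut.
Start: joints at [66.211, 7.471, 85.268, -0, 87.261, -4.893], TCP at [194.291, 567.676, 231.292] pointing down, gripper open.
Joint ranges: [-169.43, 169.43], [-51.17, 129.36], [1.28, 143.12], [-76.62, 256.62], [0, 156.53], [-152.29, 152.29]. Speed limits (degrees/s): [136.94, 136.94, 159.86, 180, 180, 180].

### API

Orientations are given as [roll, pitch, yaw] about the fixed x, y, z axes, in that order (R = Rz(yaw) Ry(pitch) Rx(roll)).
In Python, from bench import status, eyes, r gives the robot as it stands.
- The arm moves only by the shell command python3 -m handwheel 'ROWS' [FORCE]. ROWS is a JSON object whose one key "series" holds a list that holds one entry, the list of rows, each a list of 7 numbers: the shift along the tool's x, y, z in cm, then the turn, a rotation vector about the tool's x, y, z in rad, then the opening, from 0 (shut) to 1 (fully open). In form: {"series": [[[tx, ty, tz, rx, ry, rz, claw], ...]]}. A call has 1 to 12 rows; each row is the pose to reach, as a shift and turn from the pose commanded when the call began, along the tool's axes at that moment; what a row does not reach only later rows make up. A row lasts 1/8 s, in which the tool goes at most 62.5 mm and 10.7 degrees, less where a joint would pass 70% of its speed; a pose out of reach is approached as far as the arm can. A call with a gripper value outside its range is refused whole. The fingers move at their own pace and stop on an object; FORCE is the grip in N (left out, the last holds). Time passes only in rows, so rows that repeat a pose let the fingers close. It gives the time, the measured TCP pose, the force, the opening and the grip force at its end, in the units of the state.
- status.sense(): the state, without advancing time (a new reading comes with each control period).
- eyes.snapshot(name): name is "scene" or "top" or "wrist"; returns a dict with "img" (420x560x3 uint8, red, green, blue), "mtx" (3x3 intrinsics, pixels), "k1" (the pictures are not rectified: a ray, as slopes to the right and down, at radius r is drawn at 1 + k1 r^2 times it, then the intrinsics apply), "R" (3x3) and "t" (3): a world point X has camera coordinates R X + t. Camera axes: x right, y down, z forward; pixel columns grow to the right and rows downward; lengths in mm; the calibration is good to about 2 mm. A picture is of the moment at which its call begins. There is no depth.
- r.hand_in(): hands the job in; it is judged then, once.
The state is a dict: "time": time; "joint_pos": joint angles; "qd": joint speeds; "joint_efforts": joint torques, N m; "tool_pos": TCP position; "tcp_rot": TCP orientation; "ft_force": force on the tool from outside, world axes, zero at the start; "wrist_torque": the same for the moment, N m; "finger_gap": finger opening in mm; "grip_force": force on a finger pad.
Only numpy, scipy, OpenCV 4.12 (cv2) and the standard library are available. Lean on these libraries where they do the work, as an engineer would, in place of code of your own. Each camera call takes 0.05 s, during which the arm holds its last target. There are 200 camera calls.

## Working session

There is one attempt and no reset: what is moved stays moved. The work goes in short steps, Python scripts to look and compute and a shell command to move; the robot and the scene stay as the last step left them, time stands still between calls to the robot, and variables do not carry over. Pictures are saved under pics/ and viewed, at most 10 in all, crops included, and the job is handed in when it is done.

```bash
ls; mkdir -p pics; cat > h.py <<'E'
import numpy as np, cv2
from bench import status, eyes, r
def snap(n,f=None):
    s=eyes.snapshot(n)
    if f: cv2.imwrite('pics/'+f,cv2.cvtColor(s['img'],cv2.COLOR_RGB2BGR))
    return s
def ray(s,uv):
    K=np.array(s['mtx']);R=np.array(s['R']);t=np.array(s['t']);k=s['k1']
    d=np.linalg.solve(K,[uv[0],uv[1],1.])[:2]; u=d.copy()
    for _ in range(30): u=d/(1+k*(u@u))
    return -R.T@t, R.T@np.array([u[0],u[1],1.])
def onz(s,uv,z):
    o,d=ray(s,uv); return o+d*(z-o[2])/d[2]
def tri(obs):
    A=np.zeros((3,3));b=np.zeros(3)
    for s,uv in obs:
        o,d=ray(s,uv);d=d/np.linalg.norm(d);P=np.eye(3)-np.outer(d,d);A+=P;b+=P@o
    p=np.linalg.solve(A,b)
    return p,[np.linalg.norm(np.cross(p-ray(s,uv)[0],ray(s,uv)[1]/np.linalg.norm(ray(s,uv)[1]))) for s,uv in obs]
def proj(s,X):
    c=np.array(s['R'])@np.array(X,float)+np.array(s['t']);u=c[:2]/c[2];u=u*(1+s['k1']*(u@u))
    return (np.array(s['mtx'])@[u[0],u[1],1])[:2]
E
python3 - <<'E'
from h import *
import pickle
D={n:snap(n,n+'0.png') for n in('scene','top','wrist')}
pickle.dump(D,open('d0.pkl','wb'))
print({k:v for k,v in status.sense().items()})
for n in D: print(n,D[n]['mtx'],D[n]['k1'],-np.array(D[n]['R']).T@np.array(D[n]['t']),D[n]['R'])
a=cv2.imread('pics/scene0.png');b=cv2.imread('pics/top0.png')
E
```

```text
pics
{'time': 0.15, 'joint_pos': array([ 6.62118141e+01,  7.50755597e+00,  8.53156909e+01,  8.77671286e-04,
        8.72591860e+01, -4.89279956e+00]), 'qd': array([ 0.03261566, -0.05337824, -0.07012745,  0.01626353,  0.08139074,
        0.04550706]), 'joint_efforts': array([ 1.75988960e-03, -5.70054102e+01, -5.01164067e+01, -9.42616566e-05,
        9.37836739e-03,  7.61056071e-05]), 'tool_pos': array([194.10785948, 567.29597691, 230.45336153]), 'tcp_rot': array([-1.79917942e+02, -7.90424783e-03,  1.61104565e+02]), 'ft_force': array([ 0.35656013,  0.53148966, -0.84513923]), 'wrist_torque': array([-0.01876123, -0.03979779,  0.03221506]), 'grip_force': 0.0, 'finger_gap': 85.85674850012758}
scene [[410.12998519   0.         280.14494415]
 [  0.         410.12998519 208.25140137]
 [  0.           0.           1.        ]] -0.05622006878707686 [1083.9227424  -530.08950028  869.40087894] [[ 0.75440062  0.65608348  0.02083673]
 [ 0.49455494 -0.54722079 -0.67525167]
 [-0.43161917  0.51971519 -0.73729303]]
top [[415.74617842   0.         273.96430212]
 [  0.         415.74617842 207.12538515]
 [  0.           0.           1.        ]] -0.08148176316828648 [ 462.81720598   -7.01712654 1370.83896935] [[-0.01604657 -0.99986115 -0.00449376]
 [-0.99327645  0.01645591 -0.11459103]
 [ 0.11464907  0.00262475 -0.99340259]]
wrist [[338.44267463   0.         278.58239642]
 [  0.         338.44267463 206.6165086 ]
 [  0.           0.           1.        ]] -0.08612745170374307 [118.69807234 594.1642543  373.98754759] [[ 0.32337025  0.94627034 -0.00203122]
 [ 0.89946833 -0.30670838  0.31126627]
 [ 0.29391905 -0.10248127 -0.95032057]]
```

View pics/scene0.png

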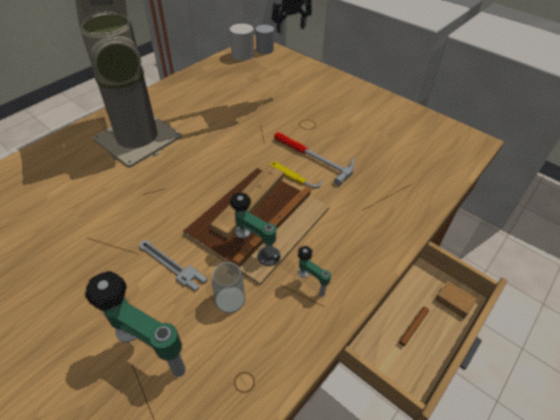

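View pics/top0.png

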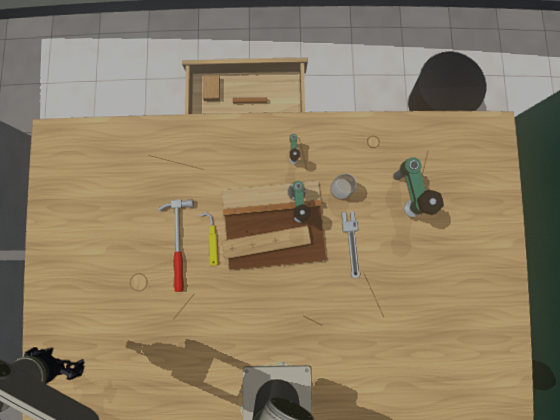

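The scene view shows three green clamps: a big one near (135,320), a small one near (315,270), and the middle-sized one on the board with its knob at (240,202). In the top view its knob is at (302,213). The board spans about (223–326, 185–269) and the pale rail about (222–312, 226–258), askew. Next I'll zoom in.

```bash
python3 - <<'E'
import cv2
a=cv2.imread('pics/top0.png')[178:278,210:340];cv2.imwrite('pics/c1.png',cv2.resize(a,None,fx=6,fy=6,interpolation=cv2.INTER_CUBIC))
a=cv2.imread('pics/scene0.png')[160:285,175:340];cv2.imwrite('pics/c2.png',cv2.resize(a,None,fx=4.8,fy=4.8,interpolation=cv2.INTER_CUBIC))
E
```

```text
(no output)
```

View pics/c1.png

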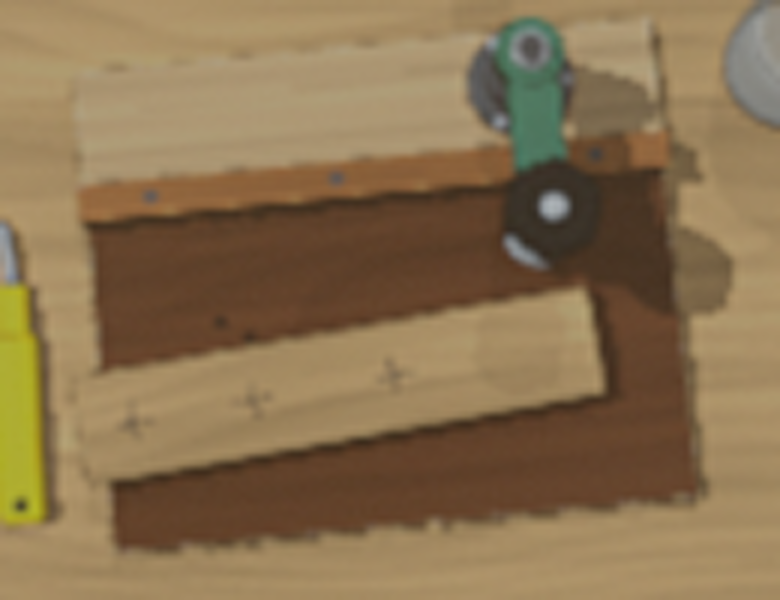

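View pics/c2.png

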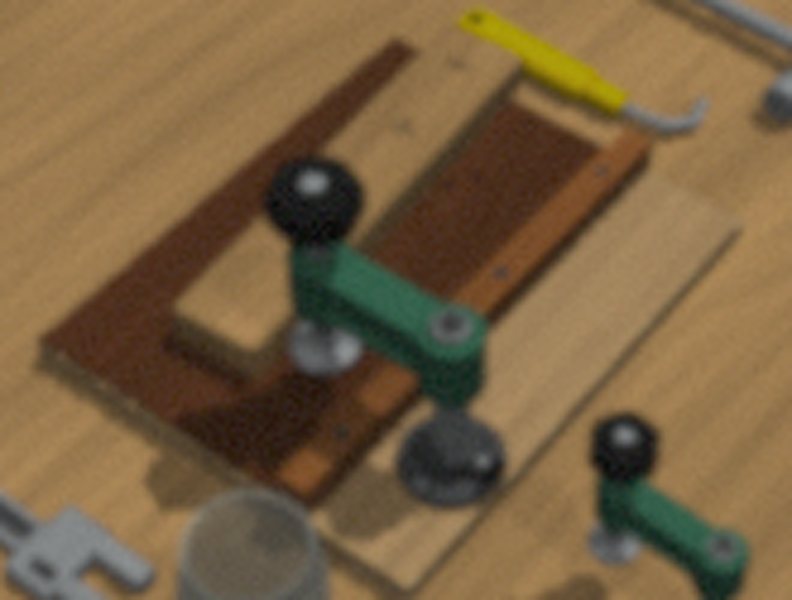

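The crops (top: ×6 from (210,178), scene: ×4.8 from (175,160)) show:
- **Fence:** orange, top near edge from about (90,220) to (660,168) in the top crop.
- **Rail corners:** (85,375), (585,288), (605,393), (85,483) in the top crop.
- **Knob:** centre (552,208) in the top crop and (314,198) in the scene crop, with its silver cap at (554,206) and (313,182).

```bash
python3 - <<'E'
from h import *
import pickle
D=pickle.load(open('d0.pkl','rb'));T,S=D['top'],D['scene']
c1=lambda x,y:((x+.5)/6-.5+210,(y+.5)/6-.5+178)
c2=lambda x,y:((x+.5)/4.8-.5+175,(y+.5)/4.8-.5+160)
p=lambda n,v:print(n,np.round(v[0],1),np.round(v[1],1))
p('cap',tri([(T,c1(554,206)),(S,c2(313,182))]))
p('knob',tri([(T,c1(552,210)),(S,c2(314,200))]))
p('post washer',tri([(T,c1(531,47)),(S,c2(452,324))]))
p('screw hole fence',tri([(T,c1(337,178)),(S,c2(500,272))]))
p('screw hole fence L',tri([(T,c1(151,196)),(S,c2(602,171))]))
p('cross2',tri([(T,c1(253,402)),(S,c2(402,127))]))
p('cross1',tri([(T,c1(134,422)),(S,c2(456,62))]))
# fence by colour
hsv=cv2.cvtColor(T['img'],cv2.COLOR_RGB2HSV)
a=onz(T,c1(90,222),42);b=onz(T,c1(505,184),42);d=b-a;print('fence near edge',a,b,np.degrees(np.arctan2(d[1],d[0])))
a=onz(T,c1(85,187),42);b=onz(T,c1(505,150),42);d=b-a;print('fence far edge',a,b,np.degrees(np.arctan2(d[1],d[0])))
R=[onz(T,c1(*q),45) for q in[(85,375),(585,288),(607,393),(90,483)]];print(np.round(R,1),np.mean(R,0))
for q in((118,548),(700,496)):print('board near corner',onz(T,c1(*q),18))
for q in((76,75),(655,18)):print('board far corner',onz(T,c1(*q),18))
# rail mask
m=cv2.inRange(hsv,(8,30,100),(30,255,255))
E
```

```text
cap [586.5 -82.7 179.2] [2. 2.]
knob [585.9 -82.5 166. ] [2.1 2.1]
post washer [671.6 -76.  134. ] [2. 2.]
screw hole fence [617.1  24.3  46.2] [2. 2.]
screw hole fence L [609.2 123.9  45.5] [2. 2.]
cross2 [498.6  70.7  47.4] [2.3 2.3]
cross1 [488.  132.4  51.4] [1. 1.]
fence near edge [594.66671915 155.68843404  42.        ] [611.4842331  -67.07833203  42.        ] -85.68271221977837
fence far edge [613.59098181 158.33093882  42.        ] [629.8506181  -67.47386755  42.        ] -85.88138362862945
[[ 512.7  158.3   45. ]
 [ 554.7 -108.4   45. ]
 [ 498.8 -118.7   45. ]
 [ 455.6  155.8   45. ]] [505.45378951  21.76776575  45.        ]
board near corner [420.4147081  144.22233652  18.        ]
board near corner [ 443.1927344  -169.76942364   18.        ]
board far corner [678.33865443 166.16525403  18.        ]
board far corner [ 704.72536514 -152.74704948   18.        ]
```

```bash
python3 -m handwheel '{"series": [[[-40.2,-44.8,0,0,0,-0.405,0.6],[-40.2,-44.8,0,0,0,-0.405,0.6],[-40.2,-44.8,0,0,0,-0.405,0.6],[-40.2,-44.8,0,0,0,-0.405,0.6],[-40.2,-44.8,0,0,0,-0.405,0.6],[-40.2,-44.8,0,0,0,-0.405,0.6],[-40.2,-44.8,0,0,0,-0.405,0.6],[-40.2,-44.8,0,0,0,-0.405,0.6],[-40.2,-44.8,0,0,0,-0.405,0.6],[-40.2,-44.8,0,0,0,-0.405,0.6],[-40.2,-44.8,0,0,0,-0.405,0.6],[-40.2,-44.8,0,0,0,-0.405,0.6]]]}' 40; python3 - <<'E'
from h import *
import pickle
W=snap('wrist','w1.png');pickle.dump(W,open('w1.pkl','wb'));s=status.sense();print(s['tool_pos'],s['tcp_rot'],s['joint_pos'],s['finger_gap'],s['time'])
E
```

```text
time: 1.65
tool_pos: [429.2, 13.9, 231.0]
tcp_rot: [180.0, -0.0, -175.7]
ft_force: [-0.6, 0.6, 0.7]
finger_gap: 51.1
grip_force: 0.0
[429.2019141   14.29972794 231.09679562] [ 1.79974719e+02 -2.80405235e-02 -1.75665104e+02] [-4.95663306e+00 -1.99511171e+01  1.10733564e+02  2.04241153e-02
  8.92493073e+01 -9.92917962e+01] 51.26677541100702 1.7
```

View pics/w1.png

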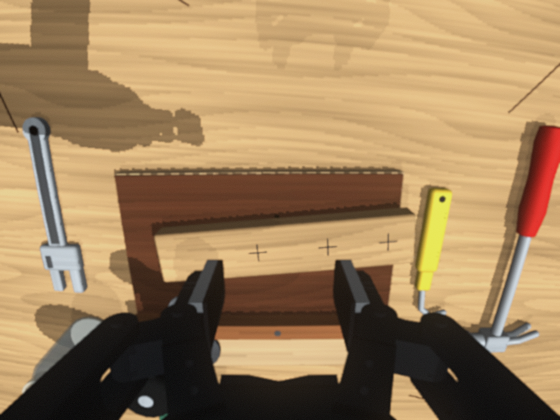

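The wrist view shows the rail's near top edge from (155,232) to (413,210). The board's near edge runs (116,172)–(402,172), square to the tool. The hoof pick at (440,200) is clear of the rail's end.

```bash
python3 - <<'E'
from h import *
import pickle
W=pickle.load(open('w1.pkl','rb'))
for n,q,z in(('near edge',(155,233),45),('near edge',(413,211),45),('cross2',(328,247),45),('cross1',(388,241),45),('board',(116,173),18),('board',(402,172),18),('fence top near',(218,327),42),('fence',(336,326),42),('hook',(420,310),8),('hoof',(432,190),15)):
    p=onz(W,q,z);a=np.radians(4.3);v=p[:2]-[579.6,2.1]
    print(n,p.round(1),'board',(v@[np.cos(a),np.sin(a)]).round(1),(v@[-np.sin(a),np.cos(a)]).round(1))
D=pickle.load(open('d0.pkl','rb'));T=D['top']
c1=lambda x,y:((x+.5)/6-.5+210,(y+.5)/6-.5+178)
print(tri([(T,c1(253,402)),(W,(328,247))]),tri([(T,c1(134,422)),(W,(388,241))]))
E
```

```text
near edge [ 496.5 -112.2   45. ] board -91.5 -107.7
near edge [451.5 157.2  45. ] board -116.1 164.2
cross2 [498.6  73.   45. ] board -75.5 76.7
cross1 [487.1 136.7  45. ] board -82.2 141.1
board [ 440.6 -163.2   18. ] board -151.0 -154.4
board [416.5 148.3  18. ] board -151.7 158.0
fence top near [613.7 -43.6  42. ] board 30.6 -48.2
fence [601.8  96.1  42. ] board 29.1 92.0
hook [596.7 211.9   8. ] board 32.7 208.0
hoof [434.6 187.7  15. ] board -130.7 195.9
(array([496.4336186 ,  70.28585955,  50.74086203]), [np.float64(1.6313370838469203), np.float64(1.6313370838469454)]) (array([486.29134155, 133.39550775,  49.32419589]), [np.float64(1.874875168419781), np.float64(1.8748751684197922)])
```

```bash
python3 -m handwheel '{"series": [[[0,0,6,0,0,0,0.6],[0,0,12,0,0,0,0.6],[0,0,17,0,0,0,0.6],[0,0,20.0,0,0,0,0.6],[0,0,20.7,0,0,0,0.6],[0,0,20.7,0,0,0,0.6],[-1,0,20.7,0,0,0,0.6],[-1.5,0,20.7,0,0,0,0.6],[-2,0,20.7,0,0,0,0.6],[-2.5,0,20.7,0,0,0,0.6],[-3,0,20.7,0,0,0,0.6],[-3.5,0,20.7,0,0,0,0.6]]]}'; python3 -m handwheel '{"series": [[[-0.5,0,0,0,0,0,0.6],[-1,0,0,0,0,0,0.6],[-1.5,0,0,0,0,0,0.6],[-2,0,0,0,0,0,0.6],[-2.5,0,0,0,0,0,0.6],[-3,0,0,0,0,0,0.6],[-3.5,0,0,0,0,0,0.6],[-4,0,0,0,0,0,0.6],[-4.5,0,0,0,0,0,0.6],[-5,0,0,0,0,0,0.6],[-5.5,0,0,0,0,0,0.6],[-5.8,0,0,0,0,0,0.6]]]}'; python3 - <<'E'
from h import *
snap('wrist','w2.png')
E
```

```text
time: 3.2
tool_pos: [464.6, 16.3, 24.2]
tcp_rot: [180.0, -0.0, -175.7]
ft_force: [-1.8, 0.3, 1.4]
finger_gap: 51.4
grip_force: 1.2
time: 4.7
tool_pos: [522.6, 20.6, 24.4]
tcp_rot: [-180.0, 0.0, -175.7]
ft_force: [-1.3, -0.4, 1.3]
finger_gap: 51.1
grip_force: 1.1
```

View pics/w2.png

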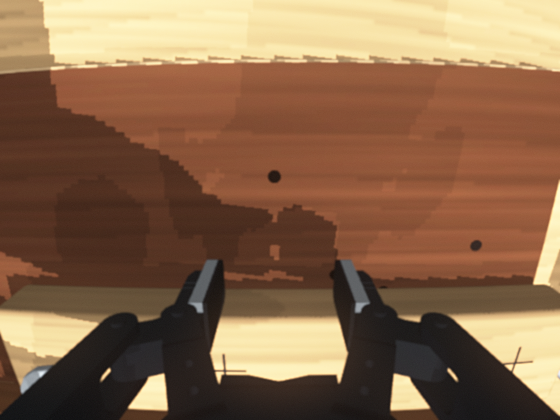

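The rail is being pushed and is now square: its near edge runs from (15,288) to (555,286). About 15 mm remain.

```bash
python3 -m handwheel '{"series": [[[-0.3,0,0,0,0,0,0.6],[-0.6,0,0,0,0,0,0.6],[-0.8,0,0,0,0,0,0.6],[-1.0,0,0,0,0,0,0.6],[-1.1,0,0,0,0,0,0.6],[-1.2,0,0,0,0,0,0.6]]]}'; for i in 1; do python3 -m handwheel '{"series": [[[-0.1,0,0,0,0,0,0.6],[-0.2,0,0,0,0,0,0.6]]]}';python3 -m handwheel '{"series": [[[-0.1,0,0,0,0,0,0.6],[-0.2,0,0,0,0,0,0.6]]]}'; done
```

```text
time: 5.5
tool_pos: [534.3, 21.5, 24.3]
tcp_rot: [-180.0, -0.0, -175.7]
ft_force: [-2.2, 0.3, 2.4]
finger_gap: 51.0
grip_force: 1.2
time: 5.75
tool_pos: [536.3, 21.7, 24.3]
tcp_rot: [-180.0, -0.0, -175.7]
ft_force: [-2.4, -0.0, 2.1]
finger_gap: 51.1
grip_force: 1.2
time: 6.0
tool_pos: [537.0, 21.8, 24.0]
tcp_rot: [180.0, -0.2, -175.7]
ft_force: [-11.6, -0.4, 6.7]
finger_gap: 51.2
grip_force: 5.6
```

```bash
python3 -m handwheel '{"series": [[[-0.1,0,0,0,0,0,0.6],[-0.1,0,0,0,0,0,0.6],[-0.1,0,0,0,0,0,0.6]]]}'; python3 -m handwheel '{"series": [[[0.5,0,0,0,0,0,0.6],[2,0,0,0,0,0,0.6],[4,0,0,0,0,0,0.6],[4,0,-6,0,0,0,0.6],[4,0,-12,0,0,0,1],[4,0,-18,0,0,0,1],[8,0,-20,0,0,0,1],[8,0,-20,0,0,0,1]]]}';python3 - <<'E'
from h import *
import pickle
D={n:snap(n,n+'3.png') for n in('top','scene','wrist')};pickle.dump(D,open('d3.pkl','wb'))
a=cv2.imread('pics/top3.png')[178:278,210:340];a=cv2.resize(a,None,fx=4,fy=4,interpolation=cv2.INTER_CUBIC)
b=cv2.resize(cv2.imread('pics/wrist3.png'),None,fx=1,fy=1)
c=np.zeros((420,560,3),np.uint8);cv2.imwrite('pics/c3.png',a);
E
```

```text
time: 6.38
tool_pos: [536.9, 21.9, 23.7]
tcp_rot: [180.0, -0.3, -175.7]
ft_force: [-13.1, -0.9, 10.4]
finger_gap: 51.2
grip_force: 6.8
time: 7.38
tool_pos: [460.1, 15.8, 227.4]
tcp_rot: [-179.9, 0.4, -175.7]
ft_force: [0.1, 0.4, -0.0]
finger_gap: 85.4
grip_force: 0.0
```

View pics/wrist3.png

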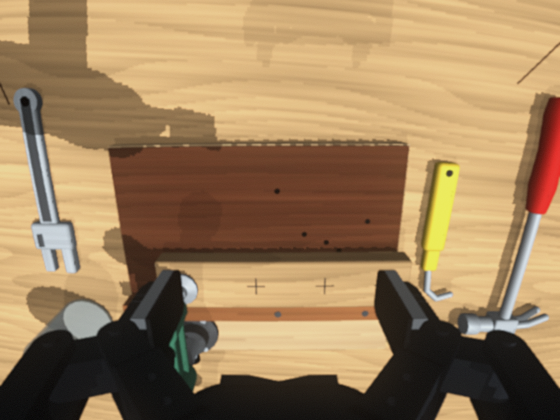

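The wrist view shows the rail home. Its far edge meets the orange fence along row ~307, and its near edge (160,264)–(410,261) is parallel to the board edge (110,147)–(408,144). Next I move over the knob.

```bash
python3 -m handwheel '{"series": [[[-11.8,-10.8,0,0,0,-0.66,1],[-11.8,-10.8,0,0,0,-0.66,1],[-11.8,-10.8,0,0,0,-0.66,1],[-11.8,-10.8,0,0,0,-0.66,1],[-11.8,-10.8,0,0,0,-0.66,1],[-11.8,-10.8,0,0,0,-0.66,1],[-11.8,-10.8,0,0,0,-0.66,1],[-11.8,-10.8,0,0,0,-0.66,1]]]}'; python3 - <<'E'
from h import *
import pickle
W=snap('wrist','w4.png');s=status.sense();pickle.dump((W,s),open('w4.pkl','wb'));print(s['tool_pos'],s['tcp_rot'],s['joint_pos'],s['wrist_torque'],s['time'])
print(proj(W,[586.2,-82.6,176]),proj(W,s['tool_pos']))
D=pickle.load(open('d3.pkl','rb'));T,B=D['top'],D['wrist']
a=np.radians(4.3)
for n,q,z in(('rail near L',(405,263),45),('rail near R',(165,265),45),('fence near',(170,308),42),('fence near',(370,306),42)):
    v=onz(B,q,z)[:2]-[579.6,2.1];print(n,(v@[np.cos(a),np.sin(a)]).round(1),(v@[-np.sin(a),np.cos(a)]).round(1))
E
```

```text
time: 8.52
tool_pos: [585.2, -82.7, 224.5]
tcp_rot: [-180.0, 0.0, -137.9]
ft_force: [0.3, -0.4, -0.5]
finger_gap: 85.6
grip_force: 0.0
[585.22410011 -82.73402451 224.58219   ] [-1.79973325e+02  1.63438587e-02 -1.37883463e+02] [-1.30150882e+01  6.23397104e+00  8.73042474e+01 -1.84377317e-03
  8.64305521e+01 -1.45131507e+02] [-0.03229104 -0.00984735 -0.02000397] 8.575
[276.82399306 233.19530392] [277.51962534 270.85837459]
rail near L -27.7 160.1
rail near R -25.3 -99.2
fence near 31.8 -101.1
fence near 28.6 127.9
```

View pics/w4.png

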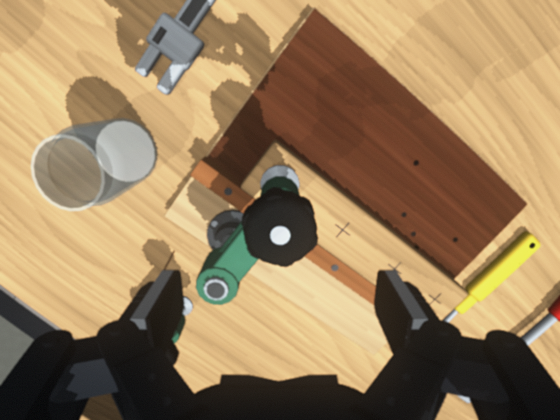

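The wrist view shows the black knob between the open fingers, its cap at (280,235), about 2 mm to the tool's +y of where I expected it. I'll descend and grasp.

```bash
python3 -m handwheel '{"series": [[[0,0.15,3,0,0,0,1],[0,0.15,6,0,0,0,1],[0,0.15,7.5,0,0,0,1],[0,0.15,8,0,0,0,1],[0,0.15,8,0,0,0,1],[0,0.15,8,0,0,0,0.45],[0,0.15,8,0,0,0,0.45],[0,0.15,8,0,0,0,0.45],[0,0.15,8,0,0,0,0.45],[0,0.15,8,0,0,0,0.45],[0,0.15,8,0,0,0,0.45]]]}' 50; cat > tq.py <<'E'
from h import *
F=[];M=[]
for i in range(6):
    eyes.snapshot('wrist');s=status.sense();F.append(s['ft_force']);M.append(s['wrist_torque'])
print(s['time'],'yaw',s['tcp_rot'][2].round(2),'j6',s['joint_pos'][5].round(1),'tcp',s['tool_pos'].round(1),'gap',round(s['finger_gap'],1),'grip',round(s['grip_force'],1),'F',np.mean(F,0).round(1),'M',np.mean(M,0).round(3),'sd',np.std(M,0).round(3)[2])
E
python3 tq.py
```

```text
time: 9.95
tool_pos: [584.9, -82.0, 145.6]
tcp_rot: [-179.9, 0.1, -137.9]
ft_force: [-1.1, -0.2, 5.8]
finger_gap: 48.7
grip_force: 51.8
10.25 yaw -137.88 j6 -145.1 tcp [584.9 -82.  145.6] gap 48.3 grip 51.8 F [-1.3  0.1  6.2] M [ 0.111  0.229 -0.01 ] sd 0.028
```

```bash
python3 -m handwheel '{"series": [[[0,0,0.01,0,0,0.15,0.4],[0,0,0.01,0,0,0.3,0.4],[0,0,0.02,0,0,0.45,0.4],[0,0,0.03,0,0,0.6,0.4],[0,0,0.04,0,0,0.75,0.4],[0,0,0.04,0,0,0.8,0.4],[0,0,0.04,0,0,0.8,0.4]]]}'; python3 tq.py;  python3 -m handwheel '{"series": [[[0,0,0.01,0,0,0.1,0.4],[0,0,0.01,0,0,0.2,0.4],[0,0,0.02,0,0,0.3,0.4],[0,0,0.02,0,0,0.4,0.4],[0,0,0.02,0,0,0.4,0.4]]]}'; python3 tq.py
```

```text
time: 11.12
tool_pos: [584.9, -81.7, 145.2]
tcp_rot: [180.0, 0.1, 176.3]
ft_force: [-3.1, 0.8, 6.1]
finger_gap: 48.8
grip_force: 51.9
11.425 yaw 176.3 j6 -99.2 tcp [584.8 -81.7 145.2] gap 48.8 grip 51.9 F [-1.3  1.8  6.6] M [0.211 0.305 0.027] sd 0.033
time: 12.05
tool_pos: [584.9, -81.5, 145.0]
tcp_rot: [179.9, 0.1, 153.3]
ft_force: [-1.0, 0.3, 6.3]
finger_gap: 48.9
grip_force: 51.9
12.35 yaw 153.38 j6 -76.3 tcp [584.9 -81.5 145. ] gap 49.0 grip 51.9 F [-1.6  2.5  6.5] M [0.269 0.312 0.005] sd 0.021
```

```bash
sed -i 's/range(6)/range(8)/' tq.py; for i in 1; do python3 -m handwheel '{"series": [[[0,0,0.01,0,0,0.15,0.4],[0,0,0.015,0,0,0.3,0.4],[0,0,0.015,0,0,0.3,0.4]]]}' >/dev/null; python3 tq.py;  python3 -m handwheel '{"series": [[[0,0,0.01,0,0,0.15,0.4],[0,0,0.015,0,0,0.3,0.4],[0,0,0.015,0,0,0.3,0.4]]]}'>/dev/null; python3 tq.py; done
```

```text
13.125 yaw 136.2 j6 -59.1 tcp [584.9 -81.5 144.9] gap 48.7 grip 51.9 F [-1.1  2.7  6.4] M [ 0.351  0.287 -0.012] sd 0.029
13.9 yaw 119.01 j6 -41.9 tcp [585.  -81.3 144.7] gap 48.5 grip 51.9 F [-0.5  3.2  6.2] M [ 0.401  0.279 -0.015] sd 0.031
```

```bash
python3 -m handwheel '{"series": [[[0,0,0.01,0,0,0.15,0.4],[0,0,0.015,0,0,0.3,0.4],[0,0,0.015,0,0,0.3,0.4]]]}' >/dev/null; python3 tq.py;  python3 -m handwheel '{"series": [[[0,0,0.01,0,0,0.15,0.4],[0,0,0.015,0,0,0.3,0.4],[0,0,0.015,0,0,0.3,0.4]]]}'>/dev/null; python3 tq.py
```

```text
14.675 yaw 101.83 j6 -24.8 tcp [585.1 -81.3 144.6] gap 48.5 grip 51.8 F [-0.   3.1  6.1] M [ 0.483  0.207 -0.001] sd 0.024
15.45 yaw 84.64 j6 -7.6 tcp [585.2 -81.2 144.4] gap 48.4 grip 51.8 F [0.8 3.2 6.1] M [0.547 0.127 0.002] sd 0.035
```

```bash
python3 -m handwheel '{"series": [[[0,0,0.01,0,0,0.15,0.4],[0,0,0.015,0,0,0.3,0.4],[0,0,0.015,0,0,0.3,0.4]]]}' >/dev/null; python3 tq.py
```

```text
16.225 yaw 67.45 j6 9.6 tcp [585.4 -81.2 144.3] gap 49.0 grip 51.7 F [1.6 3.  5.4] M [ 0.6    0.02  -0.003] sd 0.012
```

```bash
python3 -m handwheel '{"series": [[[0,0,0.01,0,0,0.15,0.4],[0,0,0.015,0,0,0.3,0.4],[0,0,0.015,0,0,0.3,0.4]]]}' >/dev/null; python3 tq.py;  python3 -m handwheel '{"series": [[[0,0,0.01,0,0,0.15,0.4],[0,0,0.015,0,0,0.3,0.4],[0,0,0.015,0,0,0.3,0.4]]]}'>/dev/null; python3 tq.py
```

```text
17.0 yaw 50.4 j6 26.7 tcp [585.5 -81.3 144.1] gap 48.8 grip 51.8 F [2.6 3.  5.6] M [ 0.685 -0.177 -0.009] sd 0.02
17.775 yaw 33.22 j6 43.8 tcp [585.6 -81.4 144.1] gap 48.3 grip 51.7 F [3.2 3.2 5.1] M [ 0.647 -0.346 -0.007] sd 0.031
```

```bash
python3 -m handwheel '{"series": [[[0,0,0.01,0,0,0.15,0.4],[0,0,0.015,0,0,0.3,0.4],[0,0,0.015,0,0,0.3,0.4]]]}' >/dev/null; python3 tq.py
```

```text
18.55 yaw 16.12 j6 60.9 tcp [585.6 -81.5 143.9] gap 49.1 grip 51.8 F [3.7 2.9 5.3] M [ 0.613 -0.528  0.008] sd 0.022
```

No touch after 3.6 rad. I'll regrasp half a turn back now, so that the rest can be done in one grip.

```bash
python3 -m handwheel '{"series": [[[0,0,0,0,0,0,1],[0,0,0,0,0,0,1],[0,0,0,0,0,0,1],[0.12,-0.04,0,0,0,-0.17,1],[0.12,-0.04,0,0,0,-0.34,1],[0.12,-0.04,0,0,0,-0.51,1],[0.12,-0.04,0,0,0,-0.68,1],[0.12,-0.04,0,0,0,-0.85,1],[0.12,-0.04,0,0,0,-1.02,1],[0.12,-0.04,0,0,0,-1.19,1],[0.12,-0.04,0,0,0,-1.36,1],[0.12,-0.04,0,0,0,-1.53,1]]]}'; python3 -m handwheel '{"series": [[[0,0,0,0,0,-0.17,1],[0,0,0,0,0,-0.34,1],[0,0,0,0,0,-0.51,1],[0,0,0,0,0,-0.68,1],[0,0,0,0,0,-0.85,1],[0,0,0,0,0,-1.02,1],[0,0,0,0,0,-1.19,1],[0,0,0,0,0,-1.36,1],[0,0,0,0,0,-1.53,1],[0,0,0,0,0,-1.61,1],[0,0,0,0,0,-1.61,1]]]}';  python3 -m handwheel '{"series": [[[0,0,0,0,0,0,0.4],[0,0,0,0,0,0,0.4],[0,0,0,0,0,0,0.4],[0,0,0,0,0,0,0.4],[0,0,0,0,0,0,0.4],[0,0,0,0,0,0,0.4]]]}'; python3 tq.py
```

```text
time: 20.05
tool_pos: [585.0, -81.2, 142.2]
tcp_rot: [-180.0, -0.0, 103.9]
ft_force: [0.5, 1.0, 0.4]
finger_gap: 85.2
grip_force: 0.0
time: 21.42
tool_pos: [585.0, -81.2, 142.2]
tcp_rot: [180.0, -0.0, -164.2]
ft_force: [0.7, -0.5, -0.9]
finger_gap: 85.6
grip_force: 0.0
time: 22.18
tool_pos: [585.4, -81.3, 142.8]
tcp_rot: [-180.0, 0.0, -164.2]
ft_force: [-1.2, -2.3, 3.5]
finger_gap: 48.7
grip_force: 52.6
22.575 yaw -164.24 j6 -118.6 tcp [585.4 -81.3 142.7] gap 48.6 grip 52.7 F [-0.9 -2.8  4. ] M [-0.373  0.225 -0.012] sd 0.022
```

```bash
python3 -m handwheel '{"series": [[[0,0,0.01,0,0,0.15,0.4],[0,0,0.015,0,0,0.3,0.4],[0,0,0.015,0,0,0.3,0.4]]]}' >/dev/null; python3 tq.py;  python3 -m handwheel '{"series": [[[0,0,0.01,0,0,0.15,0.4],[0,0,0.015,0,0,0.3,0.4],[0,0,0.015,0,0,0.3,0.4]]]}'>/dev/null; python3 tq.py
```

```text
23.35 yaw 178.8 j6 -101.7 tcp [585.5 -81.3 142.6] gap 48.6 grip 52.8 F [-0.9 -3.5  5.1] M [-0.52   0.172 -0.014] sd 0.04
24.125 yaw 161.61 j6 -84.5 tcp [585.5 -81.3 142.4] gap 48.6 grip 52.8 F [-0.9 -3.8  5.3] M [-0.523  0.171 -0.008] sd 0.029
```

```bash
python3 -m handwheel '{"series": [[[0,0,0.01,0,0,0.15,0.4],[0,0,0.015,0,0,0.3,0.4],[0,0,0.015,0,0,0.3,0.4]]]}' >/dev/null; python3 tq.py
```

```text
24.9 yaw 144.42 j6 -67.3 tcp [585.5 -81.3 142.3] gap 48.3 grip 52.8 F [-1.1 -3.5  5.1] M [-0.541  0.163 -0.016] sd 0.039
```

```bash
python3 -m handwheel '{"series": [[[0,0,0.01,0,0,0.15,0.4],[0,0,0.015,0,0,0.3,0.4],[0,0,0.015,0,0,0.3,0.4]]]}' >/dev/null; python3 tq.py
```

```text
25.675 yaw 127.23 j6 -50.1 tcp [585.5 -81.4 142.2] gap 48.8 grip 52.8 F [-1.2 -3.6  5.1] M [-0.554  0.145  0.003] sd 0.035
```

```bash
sed -i 's/range(8)/range(4)/' tq.py; python3 -m handwheel '{"series": [[[0,0,0.01,0,0,0.15,0.4],[0,0,0.015,0,0,0.3,0.4],[0,0,0.015,0,0,0.3,0.4]]]}' >/dev/null; python3 tq.py
```

```text
26.25 yaw 110.04 j6 -32.9 tcp [585.5 -81.3 142. ] gap 48.6 grip 52.8 F [-1.  -3.6  4.7] M [-0.547  0.085 -0.019] sd 0.037
```

```bash
python3 -m handwheel '{"series": [[[0,0,0.01,0,0,0.15,0.4],[0,0,0.015,0,0,0.3,0.4],[0,0,0.015,0,0,0.3,0.4]]]}' >/dev/null; python3 tq.py
```

```text
26.825 yaw 92.89 j6 -15.8 tcp [585.5 -81.4 141.9] gap 48.8 grip 52.8 F [-1.7 -4.   5.4] M [-0.617  0.019  0.   ] sd 0.024
```

```bash
python3 -m handwheel '{"series": [[[0,0,0.01,0,0,0.15,0.4],[0,0,0.015,0,0,0.3,0.4],[0,0,0.015,0,0,0.3,0.4]]]}' >/dev/null; python3 tq.py
```

```text
27.4 yaw 75.69 j6 1.4 tcp [585.6 -81.4 141.8] gap 49.3 grip 52.8 F [-1.3 -3.4  4.6] M [-0.668 -0.007  0.017] sd 0.023
```

```bash
python3 -m handwheel '{"series": [[[0,0,0.01,0,0,0.15,0.4],[0,0,0.015,0,0,0.3,0.4],[0,0,0.015,0,0,0.3,0.4]]]}' >/dev/null; python3 tq.py
```

```text
27.975 yaw 58.5 j6 18.6 tcp [585.5 -81.4 141.6] gap 48.6 grip 52.7 F [-0.9 -3.8  5.1] M [-0.769 -0.007  0.02 ] sd 0.018
```

```bash
python3 -m handwheel '{"series": [[[0,0,0.01,0,0,0.15,0.4],[0,0,0.015,0,0,0.3,0.4],[0,0,0.015,0,0,0.3,0.4]]]}' >/dev/null; python3 tq.py
```

```text
28.55 yaw 41.31 j6 35.8 tcp [585.5 -81.5 141.5] gap 48.9 grip 52.8 F [-1.4 -3.9  5.2] M [-0.866  0.013  0.082] sd 0.015
```

```bash
sed -i 's/range(4)/range(8)/' tq.py; python3 tq.py; python3 -m handwheel '{"series": [[[0,0,0.01,0,0,0.15,0.4],[0,0,0.015,0,0,0.3,0.4],[0,0,0.015,0,0,0.3,0.4]]]}' >/dev/null; python3 tq.py
```

```text
28.95 yaw 41.31 j6 35.8 tcp [585.5 -81.5 141.5] gap 48.8 grip 52.8 F [-1.4 -4.1  5.2] M [-0.861  0.033  0.049] sd 0.019
29.725 yaw 24.13 j6 53.0 tcp [585.5 -81.5 141.4] gap 48.8 grip 52.8 F [-1.5 -3.9  5.4] M [-0.948  0.113  0.111] sd 0.03
```

```bash
python3 -m handwheel '{"series": [[[0,0,0.01,0,0,0.15,0.4],[0,0,0.015,0,0,0.3,0.4],[0,0,0.015,0,0,0.3,0.4]]]}' >/dev/null; python3 tq.py
```

```text
30.5 yaw 6.95 j6 70.2 tcp [585.5 -81.5 141.3] gap 48.9 grip 52.8 F [-1.7 -4.   5.8] M [-1.031  0.24   0.165] sd 0.03
```

```bash
python3 -m handwheel '{"series": [[[0,0,0.01,0,0,0.15,0.4],[0,0,0.015,0,0,0.25,0.4],[0,0,0.015,0,0,0.25,0.4]]]}' >/dev/null; python3 tq.py
```

```text
31.275 yaw -7.37 j6 84.5 tcp [585.4 -81.6 141.2] gap 48.6 grip 52.9 F [-2.  -4.2  6.6] M [-1.02   0.376  0.255] sd 0.026
```

```bash
python3 - <<'E'
import numpy as np
from scipy.optimize import least_squares
from scipy.interpolate import PchipInterpolator as P
c=P([-9,-.01,0,.25,.5,.9,1.57,2.2],[0,0,0,.03,.09,.17,.35,.53])
yaw=np.array([144.42,127.23,110.04,92.89,75.69,58.5,41.31,24.13,6.95,-7.37]);M=np.array([-.016,.003,-.019,0,.017,.02,.060,.111,.165,.255])
n=np.array([8,8,4,4,4,4,12,8,8,8]);h=np.radians(yaw[0]-yaw)
def f(p):
    th=h-p[0]-.5*(M-p[2]).clip(0)
    return np.r_[(p[1]*c(th)+p[2]-M)*np.sqrt(n)/.03,(p[1]-1)/.2,(p[2]+.006)/.005]
s=least_squares(f,[1.5,1,-.006]);print(s.x,np.sqrt(np.diag(np.linalg.inv(s.jac.T@s.jac))),f(s.x).round(1))
print('past touch now (held)',h[-1]-s.x[0],'screw',h[-1]-s.x[0]-.5*(M[-1]-s.x[2]))
E
```

```text
[ 1.37259971  1.03931204 -0.00531521] [0.04361225 0.06653603 0.00370864] [ 1.  -0.8  0.9 -0.4 -1.5 -1.1  0.1  1.2  1.5 -1.9  0.2  0.1]
past touch now (held) 1.276635563167979 screw 1.1464779587796974
```

```bash
python3 -m handwheel '{"series": [[[0,0,0.01,0,0,0.15,0.4],[0,0,0.015,0,0,0.3,0.4],[0,0,0.02,0,0,0.47,0.4],[0,0,0.02,0,0,0.47,0.4],[0,0,0.02,0,0,0.47,0.4]]]}' >/dev/null; python3 tq.py
```

```text
32.3 yaw -34.29 j6 111.4 tcp [585.3 -81.5 141. ] gap 48.9 grip 53.0 F [-2.2 -3.8  7.3] M [-0.995  0.588  0.381] sd 0.04
```

The torque of 0.38 Nm matches a quarter turn past touch. I'll release, lift and check.

```bash
python3 -m handwheel '{"series": [[[0,0,0,0,0,0,1],[0,0,0,0,0,0,1],[0,0,0,0,0,0,1],[0,0,0,0,0,0,1],[0,0,-3,0,0,0,1],[0,0,-6,0,0,0,1],[0,0,-11,0,0,0,1],[-3,0,-14,0,0,0,1],[-3,0,-14,0,0,0,1],[-3,0,-14,0,0,0,1]]]}'; python3 - <<'E'
from h import *
T=snap('top');a=T['img'][178:278,180:340,::-1];b=snap('scene')['img'][150:300,175:345,::-1]
cv2.imwrite('pics/end.png',np.vstack([cv2.resize(a,(480,300)),cv2.resize(b,(480,300))]))
E
```

```text
time: 33.55
tool_pos: [560.5, -64.2, 279.8]
tcp_rot: [180.0, 0.0, -34.5]
ft_force: [0.7, 0.0, -0.3]
finger_gap: 85.6
grip_force: 0.0
```

View pics/end.png

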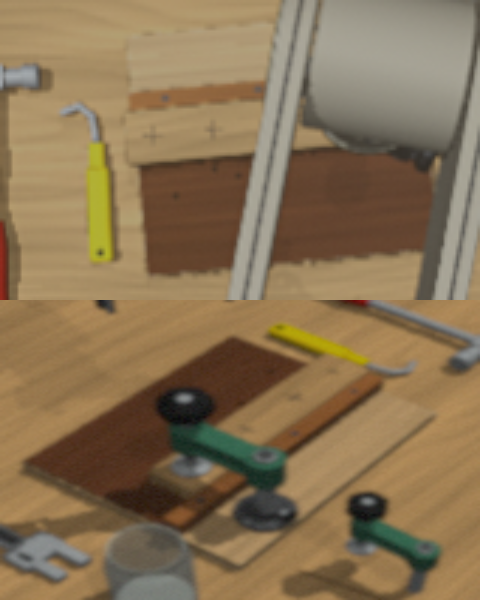

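The rail lies flush against the fence with the foot down on it (190,465), the knob is released, and the bystanders are where they were.

```bash
python3 -c "
from bench import r
print(r.hand_in())"
```

```text
the job is handed in; nothing more can be done
None
```

The job is handed in, but no verdict came back: the rail looks flush against the fence, the foot is about a quarter turn past touch (estimated from wrist torque), the knob is released, and the bystanders look unmoved.

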